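# Press a module carrier home under the lip of a wire bonder's stage

### The job

Start the stage vacuum first: twist the black bar knob on the small grey starter box clockwise to its stop, then let it go so that it springs back. Then pick up the module carrier (the oblong brass plate with a tongue and a flat upright grip), set it flat on the work holder's stage and slide its tongue under the lip until the spring bar behind it is pushed fully back to its stop. The program finishes while the gripper still holds the carrier pressed home like this; leave the other things on the bench where they are.

Things in the scene. Friction and masses are not known exactly. Their poses are not given: they have to be found in the camera images.
- knob_grip (a point): Black bar knob on the small grey starter box (100 x 100 mm, 50 tall, fixed, its place and turn vary). Bar 44 long, 12 wide, top 87 above the bench, on a disc of 44 dia. whose top is at 55. This point: on the upright turning axis, 79 above the bench, the height to grip; x runs along the bar and turns with it, z up.
- starter_knob (a joint): Turn of the starter knob in rad: 0 at rest, growing clockwise seen from above, hard stop at 1.0. A spring returns it to 0 when let go (0.035 Nm at rest, 0.105 Nm at the stop).
- carrier_grip (a point): Module carrier (175 to 350 g, loose on the bench): brass plate 100 long (x) x 60 wide x 6 thick with an upright flat aluminium grip, 14 thick (along x) x 32 wide (along y), rising 50 above the plate. This point: middle of the grip, 36 above the carrier's underside, 70 behind the tongue's front edge. x points to the tongue (within 0.7 rad of away from the robot at first), z up.
- carrier_front (a point): Middle of the front edge of the carrier's tongue, on its underside: 70 mm ahead (x) of carrier_grip and 36 below it, same axes. The tongue is the foremost 24 mm of the plate, 50 wide, 6 thick; behind it on the plate is a low brass module 40 wide, 22 long, 5 high.
- lip (a point): Work holder: fixed low white block 190 x 124 mm, its place and turn vary, with a flat steel stage 20 above the bench. Near its far end a steel lip crosses like a low bridge: 12 long (x), underside 10 and top 16 above the stage, 72 wide between posts. This point: on the stage, mid-opening, below the lip's near edge; x points under the lip (the way to push), z up. Stage reaches 128 mm to -x.
- bar_face (a point): Middle of the near face of the aluminium spring bar (66 wide, its face from 1 to 12 mm above the stage) behind the lip; at rest 14 mm beyond the point lip along x. Same axes as lip. The tongue passes under the lip and pushes it straight back.
- spring_bar (a joint): How far the spring bar is pushed back, in m: 0 at rest, 0.008 at its hard stop. It pushes back with 2.8 N at first and 8.4 N at the stop; a carrier let go is pushed out again.
- blank: a bystander: square brass plate 64 x 64 x 6 with a round mushroom knob (30 dia., top at 38) and no tongue; may lie where the carrier might; origin under its centre
- spool: a bystander: bare aluminium wire spool, 44 dia., 30 tall, standing; origin under its centre
- bottle: a bystander: white plastic bottle 40 dia., 100 tall, standing; origin under its centre
- module: a bystander: small open brass housing 50 x 36 x 12; origin under its centre
- tray: a bystander: black divided parts tray 70 x 110 x 22; origin under its centre
- screwdriver: a bystander: screwdriver about 170 long lying on the bench
- beaker: a bystander: steel beaker 68 dia., 85 tall, standing; origin under its centre
- jar: a bystander: clear jar 44 dia., 50 tall, standing; origin under its centre
Things that resemble listed ones, but are neither listed nor needed, are in the scene too. What is shaped like the part that bears carrier_grip but blue or pink is not meant.

How it is judged:
By the outcome, as a careful person would: the job done as asked, in the order asked, and still so for the second after the job is handed in, while the arm keeps its last pose, push and grip.
It also fails if it takes over 54 s, if anything falls off the work surface, if the arm or the gripper's body presses on something with over 40 N, if the wrist force passes 120 N, or if a joint passes its speed limit or range.

### The arm

A 7-joint arm with a two-finger parallel gripper is mounted at the origin on the work surface. World frame = base frame: x ahead of the robot, y to its left, z up, the work surface at z = 0. Lengths are in m, angles in rad, forces in N, time in s.
With the tool pointing down it reaches from about 0.35 to 0.9 m from the base axis. Payload 19.9 kg.
Tool frame: the origin (TCP) lies between the finger pads; the fingertips stand 19 mm ahead of it and the grasp point (between the pads) is the TCP; z points along the fingers, y is the line along which they close (so a half turn about z gives the same grasp; the last joint's range is limited). The gripper opens to 94 mm and grips with 3 to 60 N. Pads are 16 mm wide; open, the fingers measure 119 mm over their backs; the gripper's body (75 mm by 177 mm) begins 78 mm behind the grasp point.
Start: joints at [1.089, 0.417, -0.01, 1.614, 0.005, 1.111, -0.053], TCP at [0.266, -0.566, 0.202] pointing down, gripper open.
Joint ranges: [-2.81, 2.81], [-0.39, 2.02], [-1.27, 1.25], [0.06, 2.57], [-1.19, 4.33], [0.19, 2], [-2.82, 2.82]. Speed limits (rad/s): [1.89, 1.89, 2.39, 2.39, 3.01, 3.01, 3.01].

### API

Orientations are given as a 3x3 rotation matrix whose columns are the frame's x, y, z axes.
In Python, from rig import robot gives the robot as it stands. Calls block until the motion is done:
- robot.move_ptp(position, orientation): joint-space move of the TCP to a pose.
- robot.move_linear(position, velocity=0.15, frame=None, threshold=None): straight line of the TCP; frame=None keeps the orientation; velocity is the mean speed in m/s. With threshold (N) it stops when the force on the tool has changed by that much, and returns True; else False.
- robot.goto_joints(angles): joint-space move.
- robot.gripper_to(opening): finger opening in m; the grip force is fixed at half the most; returns when the fingers have stopped.
- robot.pause(seconds).
- robot.ik(position, orientation): joint angles nearest the present ones, or None.
- robot.get_state(): the state.
- robot.grab_frame(name): name is "scene" or "top" or "wrist"; returns the picture (384x512x3 uint8, red, green, blue); there is no depth.
- robot.camera_info(name): a dict with "fx", "fy", "cx", "cy" (pixels), "rvec" (rotation vector, rad) and "tvec" (3), from world to camera coordinates, as OpenCV has them. Camera axes: x right, y down, z forward; pixel columns grow to the right and rows downward; lengths in m; the calibration is good to about 2 mm. A picture is of the moment at which its call begins: read the wrist's pose just before it. camera_info takes no time and is no camera call; for the wrist camera it gives the pose at the moment of the call.
A pose or a line that the arm cannot do raises robot.PlanningError and nothing moves.
- robot.sign_off(): hands the job in; it is judged then, once.
The state is a dict: "time": time; "qpos": joint angles; "joint_vel": joint speeds; "effort": joint torques, N m; "ee_pos": TCP position; "tool_rot": TCP orientation; "force": force on the tool from outside, world axes, zero at the start; "moment": the same for the moment, N m; "opening": finger opening in m; "grasp_force": force on a finger pad.
Only numpy, scipy, OpenCV 4.12 (cv2) and the standard library are available. Lean on these libraries where they do the work, as an engineer would, in place of code of your own. Each camera call takes 0.05 s, during which the arm holds its last target. There are 200 camera calls.

## Working session

There is one attempt and no reset: what is moved stays moved. The work goes in short steps, each a Python script; the robot and the scene stay as the last script left them, time stands still between calls to the robot, and variables do not carry over. Pictures are saved under pics/ and viewed, at most 10 in all, crops included, and the job is handed in when it is done.

```bash
ls; mkdir -p pics
cat > h.py <<'E'
import numpy as np, cv2
from rig import robot
def cam(n):
    c=robot.camera_info(n); R=cv2.Rodrigues(np.array(c['rvec'],float))[0]; t=np.array(c['tvec'],float).ravel()
    K=np.array([[c['fx'],0,c['cx']],[0,c['fy'],c['cy']],[0,0,1.]]); return K,R,t
def ray(C,uv,z):
    K,R,t=C; o=-R.T@t; d=(R.T@np.linalg.inv(K)@np.c_[np.reshape(uv,(-1,2)),np.ones(np.size(uv)//2)].T).T
    return o+d*((z-o[2])/d[:,2])[:,None]
def proj(C,P):
    K,R,t=C; p=(K@(R@np.reshape(P,(-1,3)).T+t[:,None])).T; return p[:,:2]/p[:,2:]
def down(yaw):  # tool z down, tool x at yaw
    c,s=np.cos(yaw),np.sin(yaw); return np.array([[c,s,0],[s,-c,0],[0,0,-1.]])
def snap(n):
    C=cam(n); im=robot.grab_frame(n)[:,:,::-1].copy(); return C,im
E
python3 - <<'E'
from h import *
for n in ("top","scene"):
    C,im=snap(n); cv2.imwrite(f"pics/{n}.png",im); K,R,t=C; print(n,K[0,0],(-R.T@t).round(3),R.round(2).tolist())
    cv2.imwrite(f"pics/{n}L.png",cv2.resize(im,(800,600),interpolation=cv2.INTER_CUBIC))
s=robot.get_state();print(s['time'],s['tool_rot'],s['ee_pos'])
E
```

```text
pics
top 403.5986625125672 [ 0.516 -0.022  1.401] [[-0.03, -1.0, -0.0], [-1.0, 0.03, -0.04], [0.04, 0.0, -1.0]]
scene 381.12838056022485 [1.306 0.251 0.794] [[-0.33, 0.94, -0.01], [0.65, 0.22, -0.73], [-0.68, -0.25, -0.69]]
0.1 [[ 9.04860124e-01  4.25708648e-01 -5.51048638e-04]
 [ 4.25708986e-01 -9.04859709e-01  8.75798979e-04]
 [-1.25786511e-04 -1.02706193e-03 -9.99999465e-01]] [ 0.26591623 -0.56525619  0.20192458]
```

View pics/topL.png

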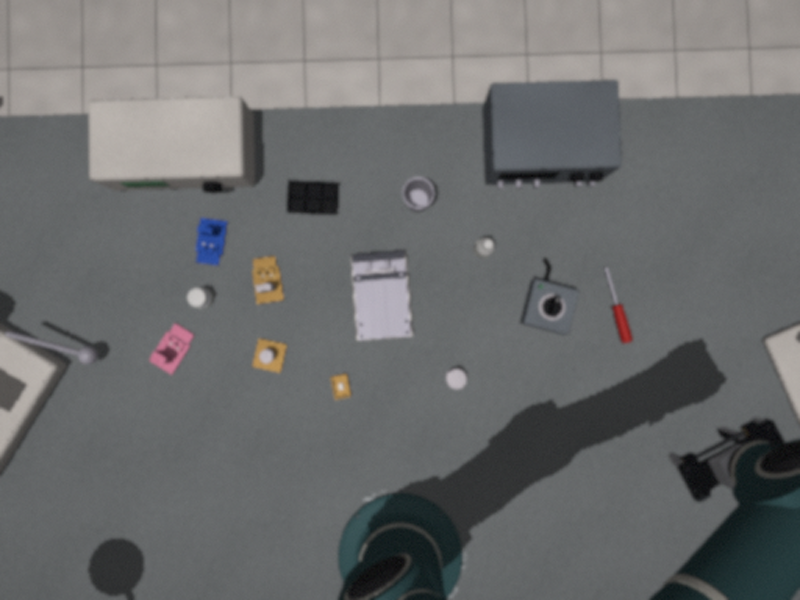

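View pics/sceneL.png

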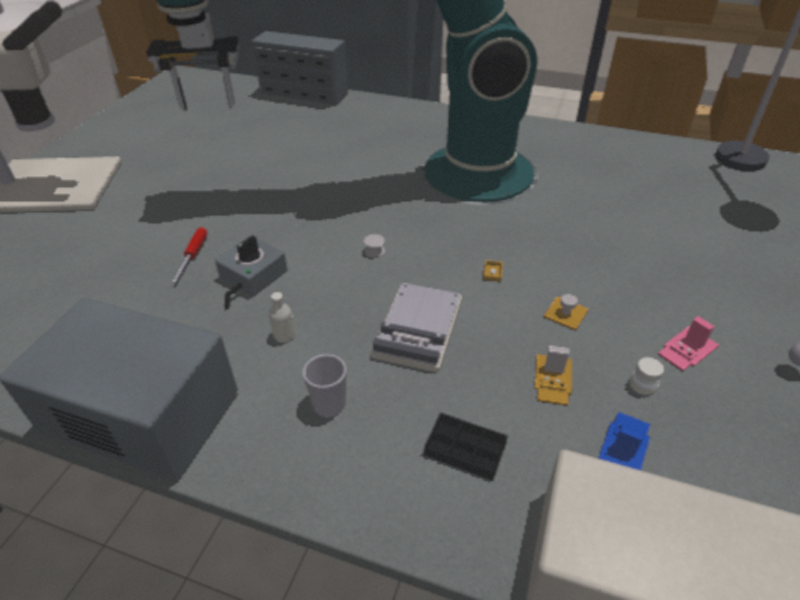

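The top view shows the starter box at (551,306), in 800x600 pixels, and the holder at (382,298) with its lip towards the top (+x).

Candidates for the carrier in the top view:
- **Orange plate with upright grip (267,280):** brass with a tongue.
- **Blank (268,356):** round knob, no tongue.
- **Module (341,386):** small housing.
- **Blue (210,241) and pink (172,349):** carrier-shaped, but the wrong colour.

I choose (267,280). Next I'll move the wrist camera in close on the box, then on the carrier and holder.

Run:
```python
from h import *
C=cam("top"); s=.64
for n,uv,z in (("box",(551,306),.05),("knob",(552,306),.08),("carr",(267,280),.006),("hold",(382,298),.02),("beaker",(419,193),.085),("bottle",(486,245),.1),("blank",(268,356),.006)): print(n,ray(C,np.array(uv)*s,z).round(3))
K,R,t=cam("wrist"); st=robot.get_state(); T=np.array(st['tool_rot']);p=np.array(st['ee_pos'])
print("cam in tool",(T.T@(-R.T@t-p)).round(3),"axes",(T.T@R.T).round(2).tolist(),K[0,0])
for q,y in (((.55,-.30,.3),0),((.5,.15,.38),0),((.5,.15,.38),np.pi),((.55,-.3,.3),np.pi)):
    a=robot.ik(list(q),down(y)); print(q,y,None if a is None else np.round(a,2))
```

```text
box [[ 0.536 -0.339  0.05 ]]
knob [[ 0.536 -0.334  0.08 ]]
carr [[0.612 0.277 0.006]]
hold [[0.564 0.023 0.02 ]]
beaker [[ 0.781 -0.063  0.085]]
bottle [[ 0.665 -0.198  0.1  ]]
blank [[0.444 0.278 0.006]]
cam in tool [ 0.071  0.001 -0.183] axes [[0.0, -0.97, -0.24], [1.0, 0.0, -0.0], [0.0, -0.24, 0.97]] 335.86105789624196
(0.55, -0.3, 0.3) 0 [ 0.52  0.35 -0.09  1.48  0.03  1.31 -1.15]
(0.5, 0.15, 0.38) 0 [ 0.41  0.19 -0.88  1.59  0.15  1.44 -2.05]
(0.5, 0.15, 0.38) 3.141592653589793 [ 0.51  0.22 -1.01  1.58  0.18  1.44  1.06]
(0.55, -0.3, 0.3) 3.141592653589793 [ 0.9   0.41 -0.62  1.47  0.24  1.34  1.83]
```

Run:
```python
from h import *
robot.move_ptp([.536,-.336,.22],down(.6))
C,im=snap("wrist"); cv2.imwrite("pics/w1.png",im)
import pickle; pickle.dump(C,open("w1.pkl","wb")); s=robot.get_state(); print(s['time'],np.round(s['qpos'],2), proj(C,[.536,-.336,.087]))
```

```text
1.4833 [ 0.63  0.42 -0.15  1.57  0.07  1.16 -0.51] [[252.19202052 176.84733411]]
```

View pics/w1.png

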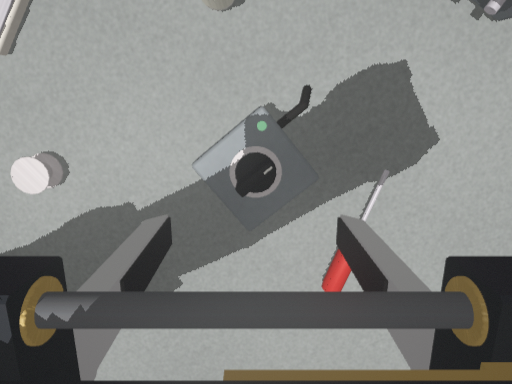

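The view shows the box with its light ring centred near (256,172). The black bar runs roughly from (240,190) to (275,165). I'll enhance the contrast in a crop to get its direction.

Run:
```python
from h import *
import pickle; C=pickle.load(open("w1.pkl","rb")); im=cv2.imread("pics/w1.png")
g=im[125:220,205:310]; g=np.clip(((g/255.)**.45)*255,0,255).astype(np.uint8)
cv2.imwrite("pics/w1c.png",cv2.resize(g,None,fx=6,fy=6,interpolation=cv2.INTER_NEAREST))
G=im.max(2)[125:220,205:310]
m=(G<45).astype(np.uint8); n,l,st,ce=cv2.connectedComponentsWithStats(m)
print(st[1:],ce[1:]+[205,125])
```

```text
[[61 33  1  1  1]
 [62 35  3  3  3]
 [60 37  1  1  1]
 [66 36  2  3  3]
 [55 38  1  1  1]
 [68 40  2  2  3]
 [52 42  1  1  1]
 [69 43  2  1  2]
 [52 45  1  1  1]
 [65 47  1  1  1]
 [66 46  5  4  9]
 [59 50  1  1  1]
 [62 51  2  1  2]
 [67 50  2  2  2]
 [59 53  2  3  3]
 [62 53  1  1  1]
 [65 52  5  6  9]
 [58 59  2  2  2]
 [54 60  2  3  3]
 [61 60  4  4  8]
 [47 63  3  3  3]
 [49 62  1  1  1]
 [58 62  1  1  1]
 [51 64  3  2  4]
 [56 64  1  1  1]
 [58 64  1  1  1]
 [60 64  1  1  1]] [[266.         158.        ]
 [268.         161.        ]
 [265.         162.        ]
 [271.66666667 162.        ]
 [260.         163.        ]
 [273.66666667 165.33333333]
 [257.         167.        ]
 [274.5        168.        ]
 [257.         170.        ]
 [270.         172.        ]
 [273.33333333 172.22222222]
 [264.         175.        ]
 [267.5        176.        ]
 [272.5        175.5       ]
 [264.66666667 179.        ]
 [267.         178.        ]
 [272.22222222 179.44444444]
 [263.5        184.5       ]
 [259.66666667 186.        ]
 [267.625      186.25      ]
 [253.         189.        ]
 [254.         187.        ]
 [263.         187.        ]
 [257.25       189.5       ]
 [261.         189.        ]
 [263.         189.        ]
 [265.         189.        ]]
```

View pics/w1c.png

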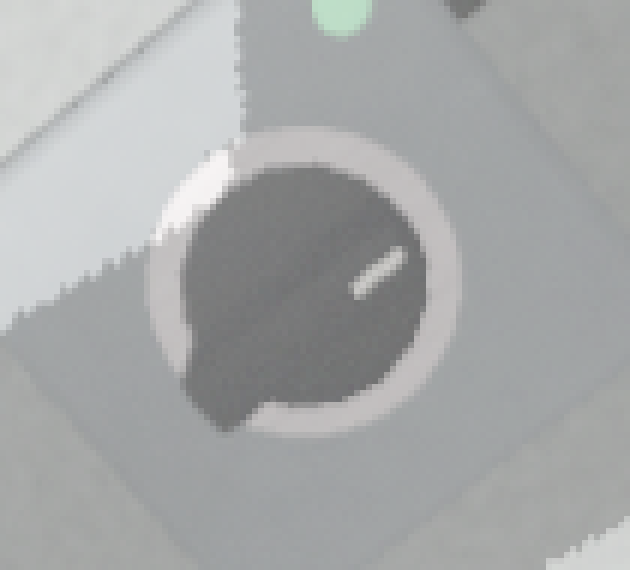

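The crop shows the disc centred at crop (305,285). The bar runs from its lower-left end at (225,432)/(183,385) to the upper right, with a white mark from (358,292) to (400,253).

Run:
```python
from h import *
import pickle; C=pickle.load(open("w1.pkl","rb")); K,R,t=C
o=-R.T@t; print("cam",o.round(3),"nadir",proj(C,[o[0],o[1],0]))
f=lambda x,y,z: ray(C,np.array([x/6+205-.4,y/6+125-.4]),z)[0]
c=f(305,285,.055); print("disc",c, "dia",np.linalg.norm(f(182,285,.055)-f(428,285,.055)),"ring",f(304,281,.05),"dia",np.linalg.norm(f(146,281,.05)-f(462,281,.05)))
def an(a,b,z): d=f(*b,z)-f(*a,z); return np.arctan2(d[1],d[0]), np.linalg.norm(d)
print("mark",an((358,292),(400,253),.087), "upper edge",an((245,305),(365,215),.087),"low",an((225,432),(265,402),.087),"box",an((0,165),(195,0),.05))
print("axis top pix",(proj(C,[c[0],c[1],.087])[0]-[204.6,124.6])*6)
for p in ((225,432),(183,380),(400,253),(358,292)): print(p,f(*p,.087)-c, f(*p,.055)-c)
for y in (0,.2):
  for L in (22,-22):
    for w in(6,-6):
      a=y; q=c+[L/1e3*np.cos(a)-w/1e3*np.sin(a),L/1e3*np.sin(a)+w/1e3*np.cos(a),.032]; print(y,L,w,(proj(C,q)[0]-[204.6,124.6])*6)
```

```text
cam [ 0.594 -0.298  0.403] nadir [[253.69910634 102.88034978]]
disc [ 0.53630181 -0.33976273  0.055     ] dia 0.04327955133220618 ring [ 0.5359745  -0.33980051  0.05      ] dia 0.05636662707988571
mark (np.float64(-0.21096727739351182), np.float64(0.009171533541682203)) upper edge (np.float64(-0.3212626343980088), np.float64(0.02401656541554313)) low (np.float64(-0.3145836643496088), np.float64(0.008250097658050546)) box (np.float64(-0.2831064618119211), np.float64(0.044912423491408025))
axis top pix [305.99858217 324.85724409]
(225, 432) [-0.0221637   0.00082183  0.032     ] [-0.03024469 -0.00329151  0.        ]
(183, 380) [-0.01872919  0.01128393  0.032     ] [-0.02646208  0.00823096  0.        ]
(400, 253) [ 0.01809195 -0.00575795  0.032     ] [ 0.01409104 -0.01053819  0.        ]
(358, 292) [ 0.00912376 -0.00383738  0.032     ] [ 0.00421389 -0.00842295  0.        ]
0 22 6 [353.17456229 191.60631261]
0 22 -6 [415.36218565 233.80703507]
0 -22 6 [199.03910248 413.90590995]
0 -22 -6 [260.32397202 453.8674805 ]
0.2 22 6 [325.13814598 185.04065767]
0.2 22 -6 [394.89031338 214.17728551]
0.2 -22 6 [219.47024669 432.59451569]
0.2 -22 -6 [287.49703051 460.0130827 ]
```

Run:
```python
from h import *
x,y=.5363,-.3398; R=down(-.30)
robot.move_ptp([x,y,.15],R)
robot.move_linear([x,y,.079],velocity=.12)
robot.gripper_to(.0)
s=robot.get_state(); print(s['time'],s['opening'],s['grasp_force'],np.round(s['force'],1),np.round(s['moment'],3),np.round(s['qpos'],2))
q0=np.array(s['qpos'])
for d in (.4,.8,.95,1.02,1.07,1.12):
    q=q0.copy(); q[6]-=d; robot.goto_joints(q.tolist()); s=robot.get_state()
    print(d,round(s['time'],2),np.round(s['force'],1),np.round(s['moment'],3),round(s['qpos'][6]-q0[6],3),s['opening'],np.round(s['ee_pos'],4))
C,im=snap("wrist"); cv2.imwrite("pics/w2.png",im)
```

```text
4.3 0.01163279303086028 29.983869194984436 [-0.9 -4.5  0.4] [-0.665  0.192  0.062] [ 0.51  0.57  0.01  1.69 -0.01  0.89 -1.35]
0.4 4.78 [-1.3 -3.9 -0.6] [-1.133  0.42   0.106] -0.396 0.011220874143291395 [ 0.5359 -0.3407  0.0791]
0.8 5.27 [-4.  -7.1  0.4] [-1.421  0.941  0.109] -0.796 0.011782231814127894 [ 0.5355 -0.341   0.079 ]
0.95 5.54 [-5.4 -5.7  0.8] [-1.417  1.161  0.097] -0.947 0.01147581679244682 [ 0.5353 -0.3411  0.079 ]
1.02 5.79 [-5.6 -5.8  0.7] [-1.449  1.281  0.173] -1.016 0.011131518027280213 [ 0.5352 -0.3411  0.079 ]
1.07 6.04 [-5.7 -6.4  1.4] [-1.471  1.266  0.443] -1.066 0.011470931261631966 [ 0.5353 -0.3412  0.079 ]
1.12 6.29 [-5.5 -6.4  1.1] [-1.454  1.301  0.574] -1.116 0.011685879908428681 [ 0.5353 -0.3411  0.079 ]
```

The moment jumps once the turn passes about 1.0 rad, so the stop is reached. I'll release, check that the knob springs back, then look at the holder and carrier.

Run:
```python
from h import *
import pickle
robot.gripper_to(.06)
p=robot.get_state()['ee_pos']; robot.move_linear([p[0],p[1],.2],velocity=.25)
C,im=snap("wrist"); k=im
robot.move_ptp([.565,.023,.26],down(1.57)); Ch,ih=snap("wrist")
robot.move_ptp([.612,.277,.24],down(1.57)); Cc,ic=snap("wrist")
for n,i in (("knob2",k),("hold",ih),("carr",ic)): cv2.imwrite(f"pics/{n}.png",i)
pickle.dump((Ch,Cc),open("hc.pkl","wb")); s=robot.get_state(); print(s['time'],np.round(s['qpos'],2))
a=cv2.resize(k[90:260,150:360],(400,300)); b=np.hstack([ih[:300,60:460],ic[:300,60:460]])
b=np.vstack([b,np.hstack([(np.clip((a/255.)**.5*255,0,255)).astype(np.uint8),np.zeros((300,400,3),np.uint8)])])
cv2.imwrite("pics/m.png",b)
```

```text
11.0 [-0.01  0.56 -0.69  1.42  0.36  1.29 -0.73]
```

View pics/m.png

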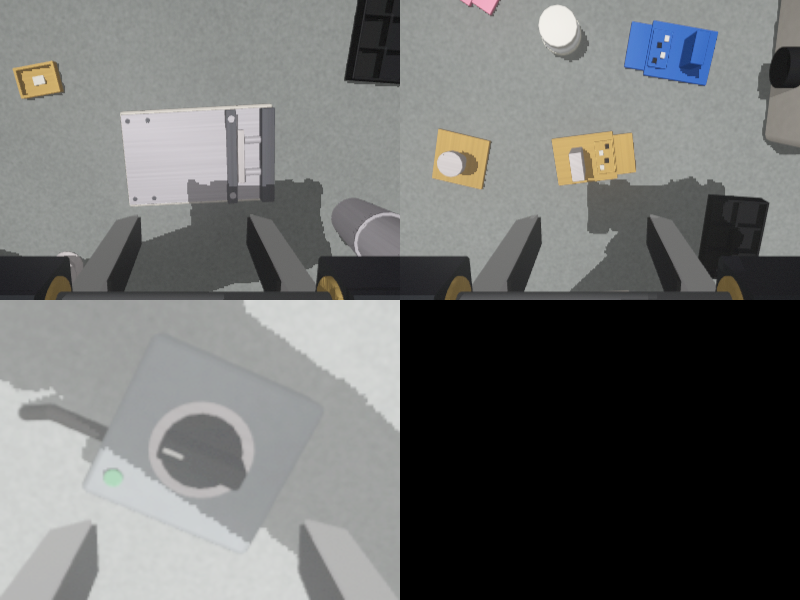

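The mosaic shows:
- **Knob:** back at rest, with its mark parallel to the box edge.
- **Holder:** lip at about (232,155) in the left panel, pushing to the right (+x).
- **Carrier:** orange plate with its grip at panel (577,163) and tongue on the right at (627,153). The blank, at (461,158), is a separate piece.

Next I'll enlarge both for edge picking.

Run:
```python
from h import *
import pickle; Ch,Cc=pickle.load(open("hc.pkl","rb"))
ih=cv2.imread("pics/hold.png"); ic=cv2.imread("pics/carr.png")
A=cv2.resize(ih[98:213,175:340],None,fx=4,fy=4,interpolation=cv2.INTER_CUBIC)   # 660x460
B=cv2.resize(ic[122:192,205:305],None,fx=6,fy=6,interpolation=cv2.INTER_CUBIC)   # 600x420
cv2.imwrite("pics/A.png",A);cv2.imwrite("pics/B.png",B)
hsv=cv2.cvtColor(ic,cv2.COLOR_BGR2HSV); m=((hsv[...,0]>12)&(hsv[...,0]<28)&(hsv[...,1]>100)).astype(np.uint8)
m[:, :205]=0; m[:,305:]=0; m[:122]=0; m[192:]=0
c=max(cv2.findContours(m,0,cv2.CHAIN_APPROX_NONE)[0],key=cv2.contourArea)
P=ray(Cc,c.reshape(-1,2).astype(float),.006)[:,:2]
r=cv2.minAreaRect((P*1000).astype(np.float32)); print("carrier rect mm",r)
K,R,t=Ch; print("camH",(-R.T@t).round(3)); K,R,t=Cc; print("camC",(-R.T@t).round(3))
```

```text
carrier rect mm ((614.4801025390625, 279.0384826660156), (99.19448852539062, 59.48145294189453), 7.143981456756592)
camH [0.566 0.092 0.443]
camC [0.613 0.345 0.423]
```

View pics/A.png

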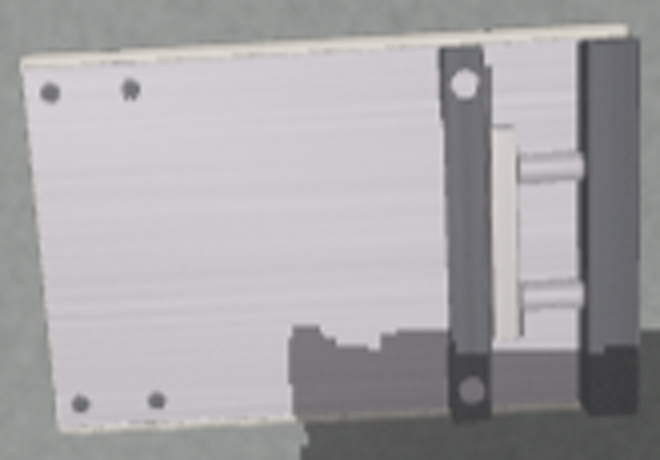

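View pics/B.png

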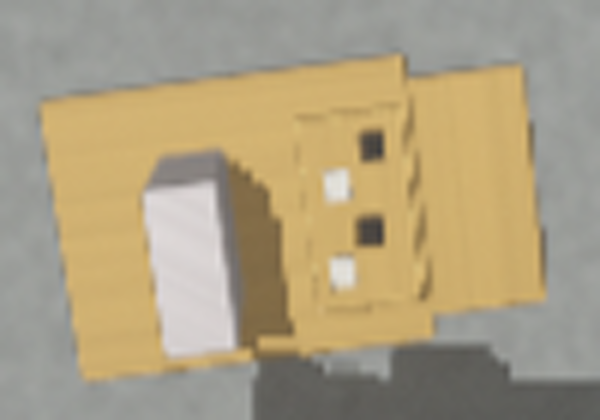

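The carrier crop shows the rear corners at (40,102)/(82,380), the tongue corners at (522,66)/(546,298) and the grip-top corners at (143,192)/(215,180)/(240,347)/(168,355). The holder crop shows the lip's near top edge from (441,48) to (453,420), the stage rear corners at (22,66)/(60,430), and the bar between x=493 and x=520.

Run:
```python
from h import *
import pickle; Ch,Cc=pickle.load(open("hc.pkl","rb"))
h=lambda p,z: ray(Ch,np.array([p[0]/4+175-.4,p[1]/4+98-.4]),z)[0][:2]
c=lambda p,z: ray(Cc,np.array([p[0]/6+205-.4,p[1]/6+122-.4]),z)[0][:2]
def a(p,q): d=q-p; return round(float(np.arctan2(d[1],d[0])),4), round(float(np.hypot(*d)),4)
r1,r2,f1,f2=[c(p,.006) for p in((40,102),(82,380),(522,66),(546,298))]
print("rear",a(r2,r1),"front",a(f2,f1),"mid axis",a((r1+r2)/2,(f1+f2)/2),"frontmid",(f1+f2)/2)
g=[c(p,.056) for p in((143,192),(215,180),(240,347),(168,355))]
print("grip",np.mean(g,0),a(g[3],g[0]),a(g[2],g[1]),a(g[0],g[1]))
l1,l2=h((441,48),.036),h((453,420),.036); print("lip near",a(l2,l1),(l1+l2)/2)
m1,m2=h((483,48),.036),h((491,420),.036); print("lip far",a(m2,m1),(m1+m2)/2)
s1,s2=h((22,66),.02),h((60,430),.02); print("stage rear",a(s2,s1),(s1+s2)/2)
e1,e2=h((22,66),.02),h((620,38),.02); print("side edge",a(e1,e2)); e3,e4=h((60,430),.02),h((575,408),.02); print(a(e3,e4))
b1,b2=h((493,127),.032),h((500,336),.032); print("bar",a(b2,b1),(b1+b2)/2)
w1,w2=h((464,83),.036),h((472,390),.036); print("screws",a(w2,w1),(w1+w2)/2)
n=[h(p,.02) for p in((50,92),(80,404),(130,89),(157,400))]; print("holes",a(n[1],n[0]),a(n[3],n[2]),(n[0]+n[1])/2,a((n[0]+n[1])/2,(w1+w2)/2))
```

```text
rear (1.6888, 0.0593) front (1.6994, 0.0489) mid axis (0.1239, 0.0994) frontmid [0.66381985 0.2852821 ]
grip [0.59485825 0.27673289] (1.7016, 0.0309) (1.7068, 0.0316) (0.1628, 0.0134)
lip near (1.6239, 0.1146) [0.606106  0.0275153]
lip far (1.6204, 0.1146) [0.61830007 0.02748373]
stage rear (1.622, 0.1171) [0.47876118 0.02088424]
side edge (0.0431, 0.1837)
(0.0418, 0.1691)
bar (1.634, 0.065) [0.62165971 0.02895113]
screws (1.6215, 0.0946) [0.61249465 0.02734556]
holes (1.6182, 0.1004) (1.6231, 0.0999) [0.4863542  0.02137934] (0.0473, 0.1263)
```

All sizes check: plate 99x59, grip 31x13, stage 127 long. The carrier is at yaw 0.125 with its grip at (.5947,.2766). The lip is at (.6062,.0274), yaw 0.047.

Run:
```python
from h import *
H=np.pi/2; g=[.5947,.2766]
def pr(n):
    s=robot.get_state(); print(n,round(s['time'],2),np.round(s['ee_pos'],4),np.round(s['force'],1),np.round(s['moment'],2),round(s['opening'],4),round(float(s['grasp_force']),1))
robot.move_ptp(g+[.12],down(.125+H)); 
robot.move_linear(g+[.037],velocity=.1); pr("at")
robot.gripper_to(0); pr("grip")
robot.move_linear(g+[.11],velocity=.15); pr("lift")
L=np.array([.6062,.0274]); u=np.array([np.cos(.047),np.sin(.047)])
p=(L-.090*u).tolist()
robot.move_ptp(p+[.11],down(.047+H)); pr("above")
robot.move_linear(p+[.066],velocity=.1); pr("low")
print(robot.move_linear(p+[.050],velocity=.02,threshold=4)); pr("touch")
C,im=snap("wrist"); cv2.imwrite("pics/w5.png",im); C,im=snap("scene"); 
cv2.imwrite("pics/s5.png",cv2.resize(im[170:250,215:325],None,fx=6,fy=6,interpolation=cv2.INTER_CUBIC))
```

```text
at 12.53 [0.595  0.2769 0.0376] [-0.6 -0.  -0.3] [-0.01 -0.08  0.02] 0.0601 0.0
grip 13.31 [0.5946 0.2766 0.037 ] [-1.7  0.1  1.6] [-0.12  0.37 -0.02] 0.0138 30.0
lift 13.94 [0.5944 0.2762 0.1092] [-0.7 -0.8 -3.1] [-0.03 -0.05  0.  ] 0.0138 30.0
above 14.97 [0.5168 0.0245 0.1101] [-0.3 -0.  -3. ] [-0.02 -0.04  0.05] 0.0139 30.0
low 15.57 [0.5165 0.0237 0.0661] [ 0.1  0.4 -2.7] [-0.01 -0.05  0.01] 0.0136 30.0
True
touch 16.1 [0.5164 0.023  0.0566] [-0.7 -1.   3.4] [-0.07 -0.17  0.02] 0.0138 30.0
```

View pics/s5.png

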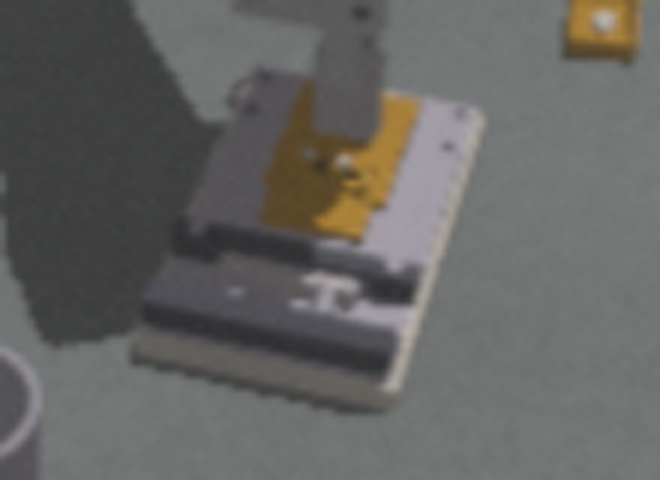

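View pics/w5.png

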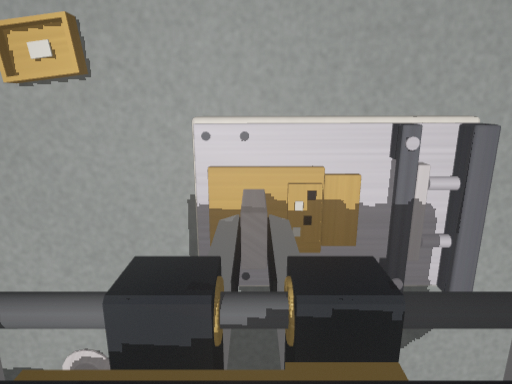

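Both views show the carrier flat on the stage, centred and square, with the tongue just short of the lip. Now I'll slide it in.

Run:
```python
from h import *
L=np.array([.6062,.0274]); u=np.array([np.cos(.047),np.sin(.047)])
def pr(n):
    s=robot.get_state(); e=np.array(s['ee_pos']); print(n,round(s['time'],2),"lipx front",round(float((e[:2]-L)@u)+.07,4),e.round(4),np.round(s['force'],1),np.round(s['moment'],2),round(s['opening'],4))
    return e
z=.0563
print(robot.move_linear((L-.060*u).tolist()+[z],velocity=.04,threshold=12)); pr("under")
for d in (-.056,-.054,-.052,-.050,-.049,-.048,-.047,-.046,-.045,-.044):
    t=robot.move_linear((L+d*u).tolist()+[z],velocity=.02,threshold=15); e=pr(d)
    if t or -(np.array(robot.get_state()['force'])[:2]@u)>20: break
C,im=snap("wrist"); cv2.imwrite("pics/w6.png",im)
```

```text
True
under 16.41 lipx front -0.02 [0.5163 0.0231 0.0565] [-1.2 -0.8  7.8] [-0.08  0.27  0.03] 0.0139
-0.056 16.77 lipx front -0.02 [0.5163 0.0231 0.0565] [-1.7 -0.2  8. ] [-0.07  0.27  0.04] 0.0134
```

The vertical preload tripped the threshold. I'll ease it off and slide again.

Run:
```python
from h import *
L=np.array([.6062,.0274]); u=np.array([np.cos(.047),np.sin(.047)])
def pr(n):
    s=robot.get_state(); e=np.array(s['ee_pos']); f=np.array(s['force']); print(n,round(s['time'],2),"front",round(float((e[:2]-L)@u)+.07,4),e.round(4),f.round(1),np.round(s['moment'],2),round(s['opening'],4))
    return -f[:2]@u
e=robot.get_state()['ee_pos']; robot.move_linear([e[0],e[1],.0572],velocity=.02); pr("eased")
z=.0570
for d in (-.085,-.075,-.065,-.058,-.055,-.053,-.051,-.049,-.048,-.047,-.046,-.045):
    robot.move_linear((L+d*u).tolist()+[z],velocity=.03); f=pr(d)
    if f>22 or (d<-.057 and f>8): break
C,im=snap("wrist"); cv2.imwrite("pics/w6.png",im)
```

```text
eased 17.07 front -0.0202 [0.5161 0.023  0.057 ] [-0.3  0.7 -3.3] [-0.07 -0.06  0.03] 0.0138
-0.085 17.39 front -0.0149 [0.5214 0.0235 0.0569] [-0.6 -0.1 -3.2] [-0.02 -0.02 -0.03] 0.0135
-0.075 17.88 front -0.005 [0.5313 0.0239 0.0569] [-0.2  0.3 -2.8] [-0.02 -0.03  0.  ] 0.0137
-0.065 18.36 front 0.005 [0.5413 0.0244 0.0569] [-0.3  0.5 -3.6] [-0.04 -0.04  0.01] 0.0139
-0.058 18.74 front 0.0121 [0.5484 0.0247 0.0569] [-0.8 -1.2 -3.1] [-0.04 -0.02  0.02] 0.0137
-0.055 18.99 front 0.0147 [0.551  0.0248 0.0569] [-3.4 -0.7 -1.3] [-0.1   0.68  0.01] 0.0137
-0.053 19.24 front 0.0166 [0.5529 0.0249 0.0569] [-4.7  0.2 -1. ] [-0.14  1.1   0.08] 0.0136
-0.051 19.49 front 0.0186 [0.5548 0.025  0.0569] [-4.4 -1.1  0.5] [-0.14  1.25  0.04] 0.0139
-0.049 19.74 front 0.0203 [0.5566 0.025  0.0569] [-7.  -0.7  2.4] [-0.17  1.69 -0.01] 0.0135
-0.048 19.99 front 0.0211 [0.5573 0.0251 0.0569] [-9.3 -1.3  3.7] [-0.18  2.19  0.02] 0.0138
-0.047 20.24 front 0.0213 [0.5576 0.0251 0.0568] [-14.8  -1.    8.5] [-0.26  3.44  0.06] 0.0138
-0.046 20.49 front 0.0213 [0.5576 0.0251 0.0567] [-22.8  -1.4  14.3] [-0.4   5.23  0.01] 0.0137
```

Force climbs steeply at a front position of 21.3 mm, well past the 8.4 N spring force, so the bar is at its hard stop. One final look before handing in.

Run:
```python
from h import *
C,im=snap("scene"); w=cv2.imread("pics/w6.png")
a=cv2.resize(im[165:250,215:325],(400,310),interpolation=cv2.INTER_CUBIC); b=cv2.resize(w[100:312,180:454],(400,310))
cv2.imwrite("pics/fin.png",np.hstack([a,b])); robot.pause(.5); s=robot.get_state(); print(s['time'],np.round(s['force'],1),np.round(s['ee_pos'],4),s['opening'])
```

```text
21.0917 [-22.3  -1.9  15.3] [0.5576 0.0251 0.0567] 0.01386771490280554
```

View pics/fin.png

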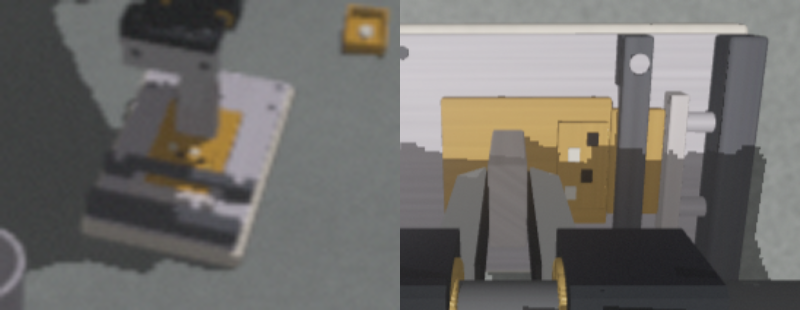

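The tongue has passed under the lip (right panel x≈635) and pushed the bar (x≈675) well back, its rods visibly shortened. The carrier is square and the force holds steady at 22 N.

```bash
python3 -c "
from rig import robot
print(robot.sign_off())"
```

```text
the job is handed in; nothing more can be done
None
```

I turned the starter knob to its stop and it sprang back; the carrier is pressed home with the spring bar at its stop, still gripped with a steady 22 N push, and the job was handed in at about 21 s (limit 54 s).

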